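# Index the tube carousel to the reader

## Task

The tube carousel of the turbidity reader is turned by its ratchet lever, one tooth a stroke. Push the red-gripped lever from its rest to its stop and let it spring back, again and again, until the orange-capped tube stands squarely in front of the reader's window, and leave it there with the lever back at rest. Work only the lever: do not turn the carousel or touch the tubes by hand, and leave the things around alone.

Things in the scene. Friction and masses are not known exactly. Their poses are not given: they have to be found in the camera images.
- reader_base: Fixed white instrument: round base 178 mm across, 20 mm high, with a white reading head (62 x 64 mm, 180 mm high, dark window, red centre line) on its +x side, face 95 mm from the axis. Origin: underside, on the vertical axis of carousel and lever; +x points to the window, z up. A holding pawl on its rim (110 mm out) lets the carousel turn only counter-clockwise seen from above.
- carousel: White two-deck carousel, 157 mm across, over a steel ratchet wheel of 16 teeth (171 mm across); 8 pockets on a circle of radius 58 mm, one every two teeth. Each full lever stroke turns it one tooth (22.5 degrees, half a pocket) counter-clockwise seen from above; friction and the holding pawl keep it there. It cannot be turned back. Origin: underside of the base, on the axis.
- index_lever (a joint): Angle of the ratchet lever about the base's axis: 0 at rest, growing counter-clockwise seen from above to 0.48 at its stop. A full stroke goes to the stop; one that ends below about 0.44 does not catch the next tooth. When let go, a spring brings it back to 0 and its pawl clicks over to the next tooth. It takes a few newtons at the grip.
- lever_grip (a point): Upright red grip at the lever's end, 24 mm in diameter, 40 to 122 mm above the bench, on the robot's side of the base, at rest a little left of the middle; the point lies on its centre line 95 mm above the bench, 140 mm from the base's axis. Push it sideways along its arc, towards the robot's right. The tube caps reach out to 76 mm from the axis and 155 mm high.
- read_spot (a point): The reading place: on the base's +x axis, 58 mm from the carousel's axis, at the height of the pocket floor (41 mm above the bench), in front of the window.
- orange_tube: The sample tube with the orange cap, 30 mm in diameter (cap 36 mm), 114 mm high, standing loose in a pocket of the carousel. Origin: centre of its underside. It starts one, two or three pockets clockwise of the reading place (seen from above).
- pink_tube: Sample tube with a blue cap and a pink filling, same size, in another pocket.
- yellow_tube: Sample tube with a blue cap and a yellowish filling, same size, in another pocket.
- timer: White bench timer, 66 x 66 x 18 mm, a bystander to the left of the carousel; origin at the centre of its underside.
- sample_cup: Red-lidded sample cup, 51 mm across, 64 mm high, a bystander; origin at the centre of its underside.
There are look-alikes about, which are no part of the job. What is shaped like the pink_tube but white is not meant.

How it is judged:
By the outcome, as a careful person would: the job done as asked, in the order asked, and still so for the second after the job is handed in, with the robot touching nothing.
It also fails if it takes over 58 s, if anything falls off the work surface, if the arm or the gripper's body presses on something with over 40 N, if the wrist force passes 120 N, or if a joint passes its speed limit or range.

## Robot

A 6-joint arm with a two-finger parallel gripper is mounted at the origin on a cart in front of the work surface, level with it; the furniture and walls round the work are solid. World frame = base frame: x ahead of the robot, y to its left, z up, the work surface at z = 0. Lengths are in m, angles in rad, forces in N, time in s.
With the tool pointing down it reaches from about 0.3 to 0.875 m from the base axis. Payload 6.4 kg.
Tool frame: the origin (TCP) lies at the very end of the fingers, on their centre line; the grasp point (between the pads) lies 19 mm behind it; x points along the fingers, z is the direction in which the jaws open and shut, and the axes are right-handed (so a half turn about x gives the same grasp; the last joint's range is limited). The gripper opens to 85 mm and grips with 20 to 120 N. Pads are 22 mm wide; open, the fingers measure 114 mm over their backs; the gripper's body (76 mm by 85 mm) begins 54 mm behind the grasp point. The pads swing forward as they close: fully open they stand 13 mm farther back than shut.
Start: joints at [1.128, 0.181, 1.607, -0, 1.354, -0.206], TCP at [0.135, 0.559, 0.231] pointing down, gripper open.
Joint ranges: [-2.99, 2.99], [-0.89, 2.07], [0.3, 2.58], [-1.14, 4.28], [0, 2.63], [-3.12, 3.12]. Speed limits (rad/s): [2.57, 2.57, 3.01, 3.14, 3.14, 3.14].

## Interface

Orientations are given as a unit quaternion [x, y, z, w].
In Python, from station import status, viewer, ctrl gives the robot as it stands. The module is installed in compiled form; this text tells all that it offers.
- The arm moves only by the shell command python3 -m jog 'ROWS' [FORCE]. ROWS is JSON, one flat list of numbers, 7 for each row, row after row: the shift along the tool's x, y, z in m, then the turn, a rotation vector about the tool's x, y, z in rad, then the opening, from 0 (shut) to 1 (fully open). In form: [x, y, z, rx, ry, rz, claw, x, y, z, rx, ry, rz, claw, ...]. A call has 1 to 10 rows; each row is the pose to reach, as a shift and turn from the pose commanded when the call began, along the tool's axes at that moment; what a row does not reach only later rows make up. A row lasts 1/8 s, in which the tool goes at most 62.5 mm and 10.7 degrees, less where a joint would pass 70% of its speed; a pose out of reach is approached as far as the arm can. A call with a gripper value outside its range is refused whole. The fingers move at their own pace and stop on an object; FORCE is the grip in N (left out, the last holds). Time passes only in rows, so rows that repeat a pose let the fingers close. It gives the time, the measured TCP pose, the force and the opening at its end, in the units of the state.
- status.observe(): the state, without advancing time (a new reading comes with each control period).
- viewer.capture(name): name is "side" or "top" or "wrist"; returns the picture (420x560x3 uint8, red, green, blue); there is no depth.
- viewer.camera_info(name): a dict with "mtx" (3x3 intrinsics, pixels), "k1" (the pictures are not rectified: a ray, as slopes to the right and down, at radius r is drawn at 1 + k1 r^2 times it, then the intrinsics apply), "T" (4x4, takes a point from camera to world coordinates); the wrist camera has in their place "hand_eye" (4x4, takes a point from camera to tool coordinates, whose origin is the TCP and whose axes are the tool frame's). Camera axes: x right, y down, z forward; pixel columns grow to the right and rows downward; lengths in m; the calibration is good to about 2 mm. A picture is of the moment at which its call begins: read the wrist's pose just before it. camera_info takes no time and is no camera call.
- ctrl.close_job(): hands the job in, once; it reports no verdict.
The state is a dict: "clock": time; "joint_positions": joint angles; "joint_velocities": joint speeds; "tau": joint torques, N m; "ee_pos": TCP position; "eef_rot": TCP orientation; "contact_force": force on the tool from outside, world axes, zero at the start; "wrist_torque": the same for the moment, N m; "finger_gap": finger opening in m.
Only numpy, scipy, OpenCV 4.12 (cv2) and the standard library are available. Lean on these libraries where they do the work, as an engineer would, in place of code of your own. Each camera call takes 0.05 s, during which the arm holds its last target.

## Working session

There is one attempt and no reset: what is moved stays moved. The work goes in short steps, Python scripts to look and compute and a shell command to move; the robot and the scene stay as the last step left them, time stands still between calls to the robot, and variables do not carry over. Pictures are saved under pics/ and viewed, and the job is handed in when it is done.

```bash
mkdir -p pics
python3 - <<'E'
from station import status, viewer
import cv2
s=status.observe()
for k,v in s.items(): print(k,v)
for n in ("side","top"):
    im=viewer.capture(n); cv2.imwrite(f"pics/{n}0.png",im[:,:,::-1])
    i=viewer.camera_info(n); print(n,i)
print(viewer.camera_info("wrist"))
E
```

```text
clock 0.0
joint_positions [ 1.12770725e+00  1.81541803e-01  1.60800230e+00  7.02153115e-06
  1.35378121e+00 -2.06319267e-01]
joint_velocities [-9.98034300e-05 -1.07229630e-03 -1.75054954e-03 -1.85758152e-03
  7.88388280e-04  8.60990668e-05]
tau [-1.77297115e-04 -4.44889605e+01 -3.51323569e+01 -2.34191684e-04
  9.44267842e-03 -2.09523466e-05]
ee_pos [0.13462771 0.55845832 0.23038647]
eef_rot [-0.43771564  0.55610455  0.4371753   0.55500495]
contact_force [ 0.21923737  0.74381771 -0.49824609]
wrist_torque [ 0.03403095  0.05631879 -0.05891492]
finger_gap 0.08531132780991948
side {'mtx': array([[415.34282172,   0.        , 281.95604843],
       [  0.        , 415.34282172, 207.92457387],
       [  0.        ,   0.        ,   1.        ]]), 'k1': -0.12148193160893292, 'T': array([[-0.65328076,  0.66502821, -0.36188634,  0.90804872],
       [ 0.75711506,  0.57446376, -0.31107583,  0.11006111],
       [ 0.00101639, -0.47720945, -0.878789  ,  0.82706176],
       [ 0.        ,  0.        ,  0.        ,  1.        ]])}
top {'mtx': array([[522.4665947 ,   0.        , 289.81583679],
       [  0.
[... 216 characters left out ...]
448, -0.02584206, -0.14612763],
       [ 0.0292534 , -0.10957514, -0.99354795,  1.3386614 ],
       [ 0.        ,  0.        ,  0.        ,  1.        ]])}
{'mtx': array([[304.07559829,   0.        , 279.05121985],
       [  0.        , 304.07559829, 214.45104071],
       [  0.        ,   0.        ,   1.        ]]), 'k1': -0.06450286974843206, 'hand_eye': array([[-5.83673985e-04, -3.25336266e-01,  9.45598209e-01,
        -1.41148889e-01],
       [ 4.20170475e-04, -9.45598367e-01, -3.25336061e-01,
         8.43600553e-02],
       [ 9.99999741e-01,  2.07422253e-04,  6.88617860e-04,
        -7.17125583e-04],
       [ 0.00000000e+00,  0.00000000e+00,  0.00000000e+00,
         1.00000000e+00]])}
```

View pics/side0.png

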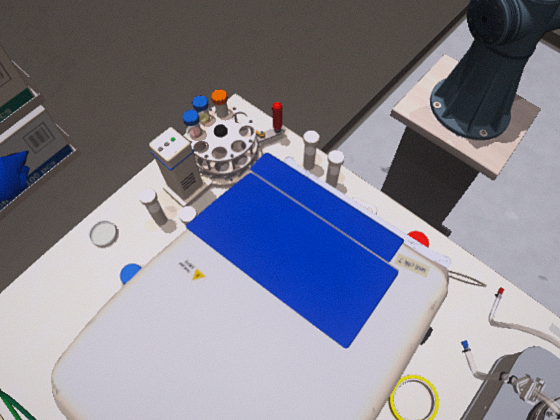

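View pics/top0.png

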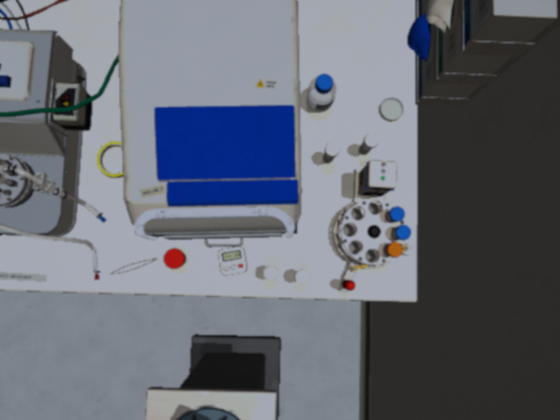

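The side view shows the carousel at about (222,145), the lever grip at (277,115) and the orange cap at (219,96). In the top view the carousel is at (372,232), the reading head at (377,177), the orange cap at (395,250) and the red grip at (349,285). There is only one orange cap. Next I'll enlarge and measure.

```bash
cat > h.py <<'E'
import numpy as np, cv2
from station import status, viewer
def ray(n,uv,info=None):
    i=info or viewer.camera_info(n); K=i["mtx"]
    p=cv2.undistortPoints(np.array([[uv]],float),K,np.array([i["k1"],0,0,0,0]))[0,0]
    T=i["T"]; return T[:3,3],T[:3,:3]@np.array([p[0],p[1],1.])
def onz(n,uv,z):
    o,d=ray(n,uv); return o+d*(z-o[2])/d[2]
def proj(n,P):
    i=viewer.camera_info(n);T=i["T"];c=T[:3,:3].T@(np.array(P)-T[:3,3])
    a=c[:2]/c[2];a=a*(1+i["k1"]*(a@a));return i["mtx"][:2,:2]@a+i["mtx"][:2,2]
def two(uv1,uv2):
    o1,d1=ray("side",uv1);o2,d2=ray("top",uv2)
    A=np.stack([d1,-d2],1);t=np.linalg.lstsq(A,o2-o1,rcond=None)[0]
    a=o1+d1*t[0];b=o2+d2*t[1];return (a+b)/2,np.linalg.norm(a-b)
def blobs(im,lo,hi,mn=8):
    h=cv2.cvtColor(im,cv2.COLOR_RGB2HSV);m=cv2.inRange(h,lo,hi)
    n,l,st,c=cv2.connectedComponentsWithStats(m)
    return [(c[k].round(1).tolist(),st[k].tolist()) for k in range(1,n) if st[k,4]>=mn]
E
python3 - <<'E'
from h import *
t=cv2.imread("pics/top0.png");s=cv2.imread("pics/side0.png")
cv2.imwrite("pics/topc.png",cv2.resize(t[150:310,310:430],None,fx=3.7,fy=3.7,interpolation=cv2.INTER_CUBIC))
cv2.imwrite("pics/sidec.png",cv2.resize(s[70:230,130:300],None,fx=3.7,fy=3.7,interpolation=cv2.INTER_CUBIC))
for n,im in(("top",t),("side",s)):
    im=im[:,:,::-1].copy()
    print(n,"orange",blobs(im,(8,170,120),(18,255,255)))
    print(n,"red",blobs(im,(0,170,70),(5,255,255)))
    print(n,"blue",blobs(im,(100,150,80),(118,255,255)))
E
```

```text
top orange [([394.6, 249.0], [388, 242, 15, 14, 154])]
top red [([174.1, 258.2], [165, 249, 20, 19, 286]), ([349.3, 284.8], [346, 281, 8, 8, 53])]
top blue [([2.5, 13.0], [0, 10, 6, 7, 12]), ([422.6, 34.1], [415, 14, 15, 45, 422]), ([9.1, 23.5], [7, 20, 5, 8, 13]), ([412.9, 47.5], [410, 46, 6, 5, 15]), ([323.9, 82.2], [316, 75, 17, 16, 206]), ([2.5, 79.0], [0, 76, 6, 7, 42]), ([224.7, 142.0], [155, 106, 140, 74, 9880]), ([232.2, 192.3], [167, 180, 131, 26, 3076]), ([396.5, 213.8], [390, 207, 14, 14, 160]), ([101.8, 218.5], [100, 217, 5, 4, 12]), ([402.5, 232.0], [396, 226, 14, 13, 157])]
side orange [([218.6, 95.0], [211, 89, 16, 13, 143])]
side red [([276.9, 111.7], [272, 102, 10, 27, 136]), ([419.6, 237.2], [409, 231, 20, 16, 153]), ([500.6, 290.1], [499, 288, 4, 5, 15])]
side blue [([199.5, 101.3], [192, 96, 16, 12, 150]), ([190.2, 115.8], [183, 110, 16, 13, 162]), ([11.3, 173.2], [0, 151, 29, 49, 928]), ([328.3, 206.3], [250, 153, 153, 109, 4196]), ([295.6, 256.5], [186, 173, 212, 175, 16907]), ([128.8, 271.9], [121, 264, 20, 20, 232]), ([464.8, 343.9], [462, 341, 6, 7, 30])]
```

View pics/topc.png

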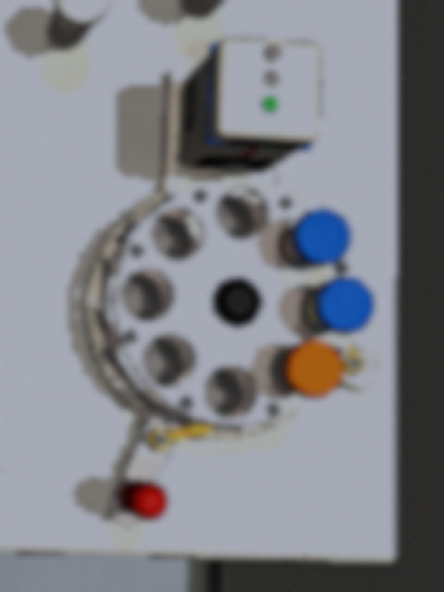

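View pics/sidec.png

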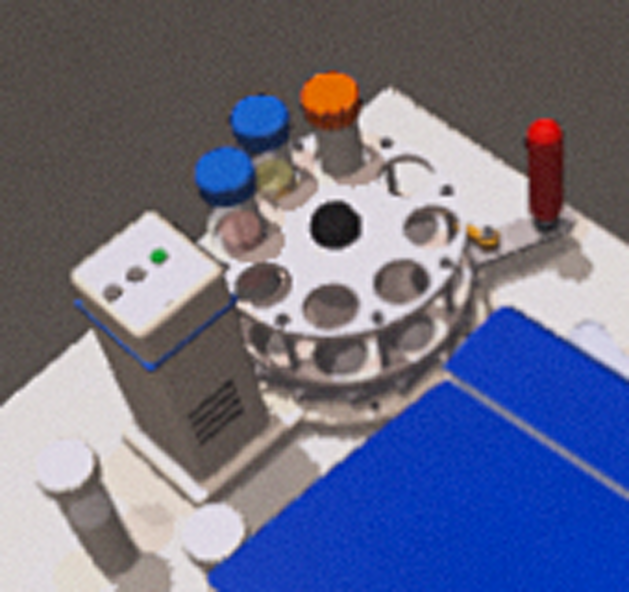

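Run:
```python
from h import *
from scipy.optimize import least_squares
caps={"o":((218.6,95),(394.6,249)),"b1":((199.5,101.3),(402.5,232)),"b2":((190.2,115.8),(396.5,213.8))}
P={}
for k,(a,b) in caps.items():
    # blobs centre ~ cap mid: use both
    P[k],e=two(a,b);print(k,P[k].round(4),round(e,4),"top@.155",onz("top",b,.152)[:2].round(4))
g,e=two((276.9,105),(349.3,284.8));print("grip",g.round(4),e,"z.12",onz("top",(349.3,284.8),.118).round(4), onz("side",(277,104.5),.118).round(4))
A=np.array([onz("top",b,.152)[:2] for a,b in caps.values()])
# knob & window
# pockets at known 45deg spacing: fit centre and phase (o,b1,b2 ccw)
f=lambda q:np.concatenate([A[k]-q[:2]-.058*np.array([np.cos(q[2]+k*np.pi/4),np.sin(q[2]+k*np.pi/4)]) for k in range(3)])
r=least_squares(f,[.42,-.35,-2.3]);print(r.x,np.degrees(r.x[2]),r.fun.round(4))
print("knob",[onz("top",(310+238/3.7,150+301/3.7),z)[:2].round(4) for z in(.1,.12,.13)])
# head top corners: z .18
for c in((215,43),(322,45),(318,137),(218,133)): print(onz("top",(310+c[0]/3.7,150+c[1]/3.7),.18)[:2].round(4))
print("side head corners")
for c in((150,211),(222,268),(135,335),(73,274)): print(onz("side",(130+c[0]/3.7,70+c[1]/3.7),.18)[:2].round(4))
cx,cy=r.x[:2]; print("grip r,ang",np.hypot(g[0]-cx,g[1]-cy),np.degrees(np.arctan2(g[1]-cy,g[0]-cx)))
print("table edge", onz("top",(310+385/3.7,150+558/3.7),0)[:2])
```

```text
o [ 0.5089 -0.4177  0.1545] 0.0011 top@.155 [ 0.5093 -0.4187]
b1 [ 0.5485 -0.436   0.1544] 0.0 top@.155 [ 0.5487 -0.4366]
b2 [ 0.5897 -0.4219  0.1536] 0.0006 top@.155 [ 0.59   -0.4225]
grip [ 0.4246 -0.3211  0.1208] 0.00022877192811903641 z.12 [ 0.4244 -0.3214  0.118 ] [ 0.4214 -0.3237  0.118 ]
[ 0.55156945 -0.37932821 -2.40406824] -137.7429639139868 [ 0.0007 -0.0004 -0.0001  0.0006 -0.0005 -0.0003]
knob [array([ 0.5516, -0.3817]), array([ 0.5502, -0.3779]), array([ 0.5496, -0.376 ])]
[ 0.7038 -0.3505]
[ 0.7048 -0.4164]
[ 0.6478 -0.4143]
[ 0.6482 -0.3531]
side head corners
[ 0.6479 -0.4097]
[ 0.6488 -0.3505]
[ 0.7079 -0.3534]
[ 0.7034 -0.4092]
grip r,ang 0.13971136266179793 155.35059721040025
table edge [ 0.38432105 -0.50447909]
```

Run:
```python
from h import *
from scipy.spatial.transform import Rotation as R
s=status.observe();M=R.from_quat(s["eef_rot"]).as_matrix();print("tool axes cols\n",M.round(3))
print("white tubes",two((311.5,136),(300,274)),two((336,156),(270.5,271)))
print("centrifuge front lower corners",two((263,155),(299,235)), [onz("top",(300,238),z)[:2].round(3) for z in(0,.1,.2,.3)])
print("lid corner near",two((265,153),(297,205)))
C=np.array([.5516,-.3793])
for a in(0,.12,.24,.36,.44,.48):
    t=np.radians(155.35)+a;print(a,(C+.14*np.array([np.cos(t),np.sin(t)])).round(4))
im=viewer.capture("wrist");cv2.imwrite("pics/w0.png",im[:,:,::-1])
```

```text
tool axes cols
 [[-0.001 -0.972  0.235]
 [-0.001  0.235  0.972]
 [-1.     0.    -0.001]]
white tubes (array([ 0.44580597, -0.20535959,  0.12495175]), np.float64(0.0011840392021648717)) (array([ 0.45032298, -0.13654196,  0.1199294 ]), np.float64(0.002507794458838903))
centrifuge front lower corners (array([ 0.54937175, -0.21780855,  0.1507733 ]), np.float64(0.04637851167428878)) [array([ 0.535, -0.21 ]), array([ 0.53 , -0.205]), array([ 0.525, -0.2  ]), array([ 0.52 , -0.195])]
lid corner near (array([ 0.59626981, -0.19309719,  0.23004534]), np.float64(0.007018261545332528))
0 [ 0.4244 -0.3209]
0.12 [ 0.4183 -0.3366]
0.24 [ 0.4141 -0.3528]
0.36 [ 0.4119 -0.3695]
0.44 [ 0.4116 -0.3807]
0.48 [ 0.4118 -0.3863]
```

View pics/w0.png

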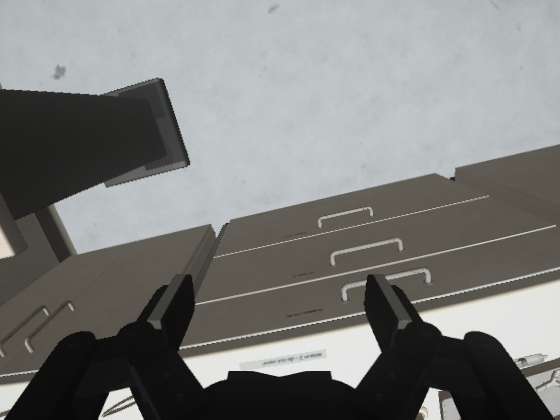

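```bash
python3 -m jog '[0,-0.15,-0.15,0.35,0,0,0, 0,-0.303,-0.296,0.7,0,0,0, 0,-0.303,-0.296,0.7,0,0,0, 0,-0.303,-0.296,0.7,0,0,0, 0,-0.303,-0.296,0.7,0,0,0, 0,-0.303,-0.296,0.7,0,0,0, 0,-0.303,-0.296,0.7,0,0,0, 0,-0.303,-0.296,0.7,0,0,0, 0,-0.303,-0.296,0.7,0,0,0]' 40
cat >> h.py <<'E'
from scipy.spatial.transform import Rotation as R
def shift(target):
    s=status.observe();M=R.from_quat(s["eef_rot"]).as_matrix()
    y=np.degrees(np.arctan2(M[1,1],M[0,1]))
    print("t",s["clock"],"pos",s["ee_pos"].round(4),"F",s["contact_force"].round(1),"gap",round(s["finger_gap"],4),"yaz",round(y,1),"turn to 90:",round(np.radians(y-90),4))
    print("shift",(M.T@(np.array(target)-s["ee_pos"])).round(4), "xaxis",M[:,0].round(3))
E
python3 -c "
from h import *
shift((.422,-.27,.23))"
```

```text
clock: 1.27
ee_pos: [0.3596, 0.2003, 0.2311]
eef_rot: [-0.22, 0.672, 0.22, 0.672]
contact_force: [0.9, 0.0, -0.3]
finger_gap: 0.0001
t 1.275 pos [0.3596 0.2003 0.2311] F [ 0.9  0.  -0.3] gap 0.0001 yaz 126.3 turn to 90: 0.6332
shift [ 0.0009 -0.4161 -0.2281] xaxis [-0.001  0.    -1.   ]
```

```bash
python3 -m jog '[0,-0.05,-0.027,0.07,0,0,0, 0,-0.42,-0.23,0.633,0,0,0, 0,-0.42,-0.23,0.633,0,0,0, 0,-0.42,-0.23,0.633,0,0,0, 0,-0.42,-0.23,0.633,0,0,0, 0,-0.42,-0.23,0.633,0,0,0, 0,-0.42,-0.23,0.633,0,0,0, 0,-0.42,-0.23,0.633,0,0,0, 0,-0.42,-0.23,0.633,0,0,0, 0,-0.42,-0.23,0.633,0,0,0]'
python3 -c "
from h import *
shift((.422,-.275,.075))
p=status.observe()
for n in ('side','top','wrist'): cv2.imwrite(f'pics/{n}1.png',viewer.capture(n)[:,:,::-1])"
```

```text
clock: 2.52
ee_pos: [0.4239, -0.2725, 0.2307]
eef_rot: [-0.0, 0.707, 0.002, 0.707]
contact_force: [0.7, -0.5, -0.2]
finger_gap: 0.0003
t 2.525 pos [ 0.4239 -0.2725  0.2307] F [ 0.7 -0.5 -0.2] gap 0.0003 yaz 90.2 turn to 90: 0.0029
shift [ 0.1557 -0.0027 -0.0017] xaxis [-0.001  0.002 -1.   ]
```

View pics/wrist1.png

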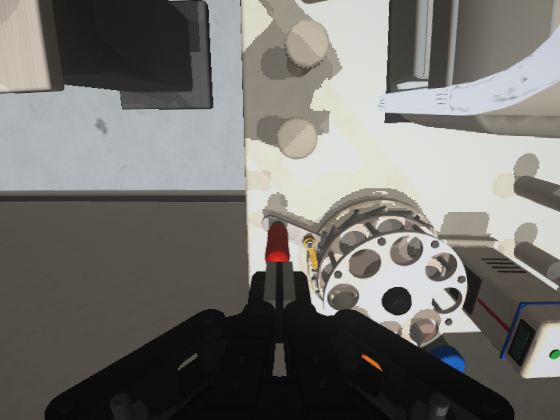

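View pics/side1.png

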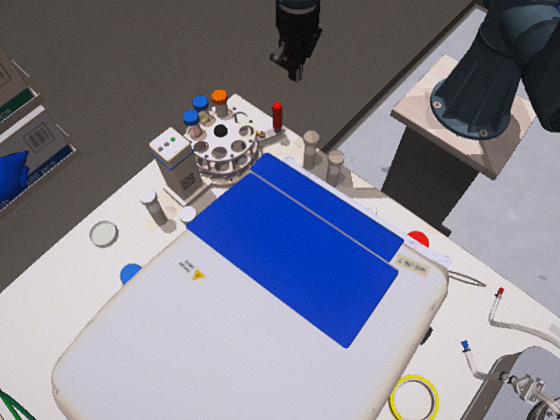

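The wrist view shows the grip at (277,243), just beyond the closed fingers on the far (−y) side. The two white tubes, at (297,137) and (307,43), are clear of the way down. Lowering beside the grip to TCP z = 0.085.

```bash
python3 -m jog '[0.05,-0.002,-0.001,0.003,0,0,0, 0.1,-0.002,-0.001,0.003,0,0,0, 0.13,-0.002,-0.001,0.003,0,0,0, 0.146,-0.002,-0.001,0.003,0,0,0, 0.146,-0.002,-0.001,0.003,0,0,0, 0.146,-0.002,-0.001,0.003,0,0,0]'
python3 -c "
from h import *
shift((.4244,-.298,.085))
for n in ('side','top'): 
  im=viewer.capture(n)[:,:,::-1];c=im[70:230,180:350] if n=='side' else im[150:310,290:430]
  cv2.imwrite(f'pics/{n}2.png',cv2.resize(c,None,fx=3.5,fy=3.5,interpolation=cv2.INTER_CUBIC))"
```

```text
clock: 3.42
ee_pos: [0.4234, -0.2771, 0.0868]
eef_rot: [-0.0, 0.706, -0.001, 0.708]
contact_force: [0.0, 0.7, 0.6]
finger_gap: 0.0
t 3.425 pos [ 0.4234 -0.2771  0.0868] F [0.  0.7 0.6] gap 0.0 yaz 89.9 turn to 90: -0.0015
shift [ 0.0018 -0.0209  0.001 ] xaxis [ 0.002 -0.002 -1.   ]
```

View pics/side2.png

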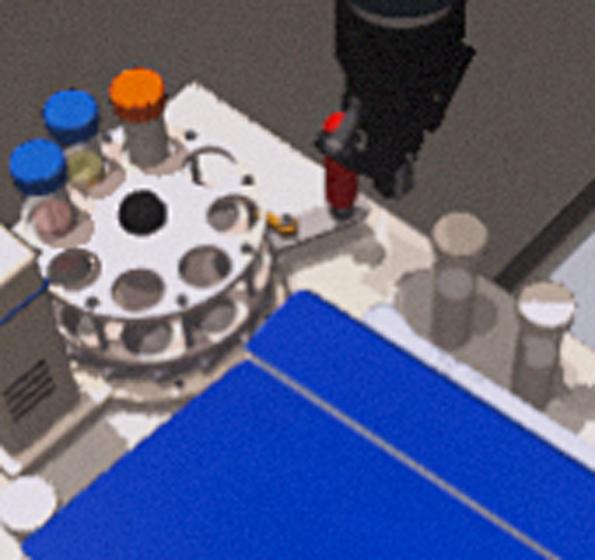

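View pics/top2.png

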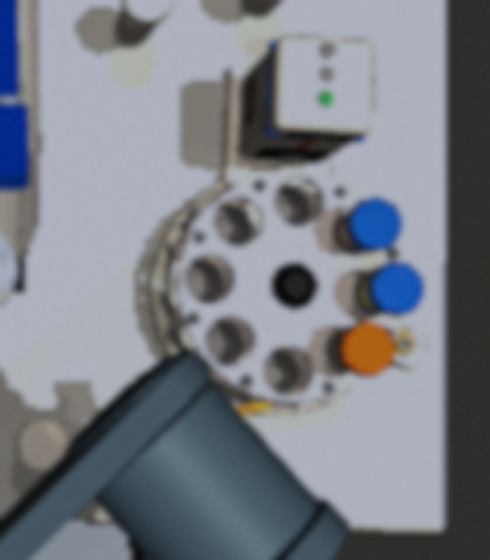

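The fingertip is beside the grip and nothing has been touched. First stroke: slowly to about 0.44, then read the force.

```bash
python3 -m jog '[0.002,-0.012,0.001,0,0,0,0, 0.002,-0.021,0,0,0,0,0, 0.002,-0.03,-0.003,0,0,0,0, 0.002,-0.039,-0.006,0,0,0,0, 0.002,-0.048,-0.008,0,0,0,0, 0.002,-0.057,-0.01,0,0,0,0, 0.002,-0.066,-0.011,0,0,0,0, 0.002,-0.074,-0.012,0,0,0,0, 0.002,-0.079,-0.012,0,0,0,0, 0.002,-0.079,-0.012,0,0,0,0]'
python3 -c "
from h import *
shift((.4118,-.3633,.085))
for n in ('side','top'): 
  im=viewer.capture(n)[:,:,::-1];c=im[70:230,180:350] if n=='side' else im[150:310,290:430]
  cv2.imwrite(f'pics/{n}3.png',cv2.resize(c,None,fx=3.5,fy=3.5,interpolation=cv2.INTER_CUBIC))"
```

```text
clock: 4.78
ee_pos: [0.4106, -0.3562, 0.0834]
eef_rot: [0.001, 0.707, -0.001, 0.707]
contact_force: [-0.9, 1.4, -0.6]
finger_gap: -0.0
t 4.775 pos [ 0.4106 -0.3562  0.0834] F [-0.9  1.4 -0.6] gap -0.0 yaz 89.9 turn to 90: -0.0023
shift [-0.0015 -0.0071  0.0012] xaxis [ 0.001 -0.001 -1.   ]
```

View pics/side3.png

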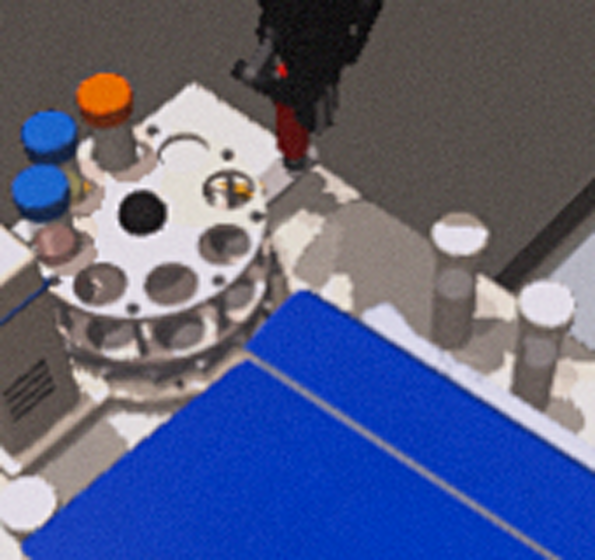

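View pics/top3.png

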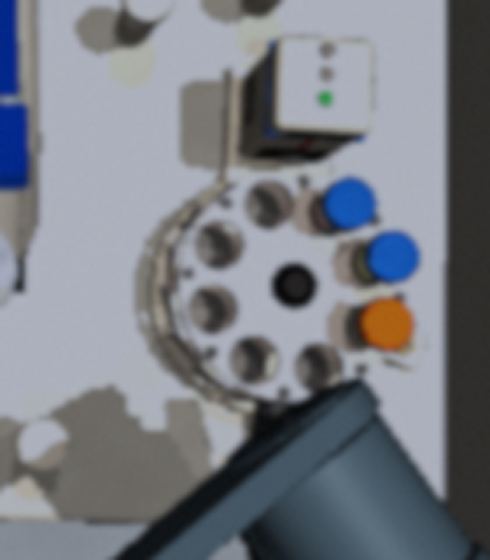

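The carousel follows: the orange cap moved from crop (366,348) to (387,324). I'll measure the angle, then creep to the stop.

```bash
cat >> h.py <<'E'
C=np.array([.5516,-.3793])
def orange():
    out=[]
    b=blobs(viewer.capture("top"),(8,170,120),(18,255,255),60)
    for c,st in b:
        p=onz("top",c,.152)[:2]-C; print("top",c,"ang",round(np.degrees(np.arctan2(p[1],p[0])),1),"r",np.hypot(*p).round(4),st)
    im=viewer.capture("side")
    for c,st in blobs(im,(8,170,120),(18,255,255),60):
        p=onz("side",c,.152)[:2]-C; print("side",c,"ang",round(np.degrees(np.arctan2(p[1],p[0])),1),"r",np.hypot(*p).round(4))
    print("red",blobs(im,(0,170,70),(5,255,255),4)[:3])
E
python3 -m jog '[0,-0.001,0,0,0,0,0, 0,-0.002,0,0,0,0,0, 0,-0.003,0,0,0,0,0]'
python3 -c "
from h import *
shift((.4118,-.3633,.085));orange()"
```

```text
clock: 5.25
ee_pos: [0.4104, -0.3584, 0.0834]
eef_rot: [0.001, 0.707, -0.001, 0.707]
contact_force: [-1.1, 2.3, 0.7]
finger_gap: 0.0001
t 5.25 pos [ 0.4104 -0.3584  0.0834] F [-1.1  2.3  0.7] gap 0.0001 yaz 89.9 turn to 90: -0.0018
shift [-0.0016 -0.0049  0.0014] xaxis [ 0. -0. -1.]
top [400.1, 242.0] ang -116.6 r 0.0581 [394, 236, 13, 13, 149]
side [208.9, 96.6] ang -117.3 r 0.0595
red [([259.4, 89.1], [258, 88, 3, 4, 7]), ([261.7, 107.1], [258, 100, 9, 14, 57]), ([419.4, 237.2], [408, 231, 21, 16, 154])]
```

```bash
python3 -m jog '[0,-0.001,0,0,0,0,0, 0,-0.002,0,0,0,0,0, 0,-0.003,0,0,0,0,0]'
python3 -c "
from h import *
shift((.4118,-.3633,.085));orange()"
```

```text
clock: 5.72
ee_pos: [0.4103, -0.3616, 0.0834]
eef_rot: [0.001, 0.707, -0.001, 0.707]
contact_force: [-2.0, 3.5, 1.4]
finger_gap: -0.0001
t 5.725 pos [ 0.4103 -0.3616  0.0834] F [-2.   3.5  1.4] gap -0.0001 yaz 89.9 turn to 90: -0.002
shift [-0.0016 -0.0017  0.0015] xaxis [ 0. -0. -1.]
top [400.5, 241.4] ang -114.9 r 0.0583 [394, 235, 14, 14, 155]
side [208.3, 96.7] ang -116.1 r 0.0598
red [([258.6, 88.8], [258, 88, 2, 3, 5]), ([260.4, 105.8], [257, 98, 8, 16, 58]), ([212.8, 102.8], [212, 102, 3, 2, 4])]
```

```bash
python3 -m jog '[0,-0.001,0,0,0,0,0, 0,-0.002,0,0,0,0,0, 0,-0.002,0,0,0,0,0]'
python3 -c "
from h import *
shift((.4118,-.3633,.085));orange()"
```

```text
clock: 6.2
ee_pos: [0.4103, -0.3636, 0.0833]
eef_rot: [0.001, 0.707, -0.001, 0.707]
contact_force: [-2.0, 3.3, 0.8]
finger_gap: 0.0001
t 6.2 pos [ 0.4103 -0.3636  0.0833] F [-2.   3.3  0.8] gap 0.0001 yaz 89.9 turn to 90: -0.0021
shift [-0.0017  0.0003  0.0015] xaxis [-0. -0. -1.]
top [400.6, 241.2] ang -114.4 r 0.0583 [394, 235, 14, 14, 150]
side [208.0, 96.8] ang -115.4 r 0.0598
red [([257.9, 88.6], [257, 87, 3, 4, 9]), ([259.9, 106.0], [256, 98, 9, 16, 64]), ([419.5, 237.3], [409, 231, 20, 16, 154])]
```

```bash
python3 -m jog '[0,-0.001,0,0,0,0,0, 0,-0.002,0,0,0,0,0, 0,-0.002,0,0,0,0,0]'
python3 -c "
from h import *
shift((.4118,-.3633,.085));orange()"
```

```text
clock: 6.68
ee_pos: [0.4103, -0.3655, 0.0832]
eef_rot: [0.001, 0.707, -0.001, 0.707]
contact_force: [-1.3, 2.9, 1.9]
finger_gap: 0.0001
t 6.675 pos [ 0.4103 -0.3655  0.0832] F [-1.3  2.9  1.9] gap 0.0001 yaz 89.9 turn to 90: -0.0021
shift [-0.0018  0.0022  0.0015] xaxis [-0. -0. -1.]
top [400.8, 240.6] ang -113.0 r 0.0581 [395, 234, 13, 14, 150]
side [207.5, 96.8] ang -114.5 r 0.0602
red [([257.2, 87.7], [256, 86, 3, 4, 9]), ([259.5, 105.5], [256, 98, 9, 15, 64]), ([419.5, 237.3], [408, 231, 21, 16, 156])]
```

```bash
python3 -m jog '[0,-0.001,0,0,0,0,0, 0,-0.002,0,0,0,0,0, 0,-0.002,0,0,0,0,0]'
python3 -c "
from h import *
shift((.4118,-.3633,.085));orange()"
```

```text
clock: 7.15
ee_pos: [0.4102, -0.3668, 0.0832]
eef_rot: [0.001, 0.707, -0.0, 0.707]
contact_force: [-2.6, 5.4, 3.3]
finger_gap: -0.0003
t 7.15 pos [ 0.4102 -0.3668  0.0832] F [-2.6  5.4  3.3] gap -0.0003 yaz 89.9 turn to 90: -0.0019
shift [-0.0018  0.0035  0.0016] xaxis [-0.     0.001 -1.   ]
top [400.9, 240.5] ang -112.7 r 0.0583 [395, 234, 13, 14, 149]
side [207.4, 97.0] ang -114.1 r 0.0598
red [([256.9, 87.7], [256, 86, 3, 4, 7]), ([259.1, 105.6], [256, 98, 8, 15, 58]), ([419.6, 237.3], [409, 231, 20, 16, 152])]
```

```bash
python3 -m jog '[0,-0.001,0,0,0,0,0, 0,-0.002,0,0,0,0,0, 0,-0.002,0,0,0,0,0]'
python3 -c "
from h import *
shift((.4118,-.3633,.085));orange()"
```

```text
clock: 7.62
ee_pos: [0.4102, -0.3675, 0.0832]
eef_rot: [0.002, 0.707, 0.001, 0.707]
contact_force: [-1.6, 10.9, 6.6]
finger_gap: -0.0001
t 7.625 pos [ 0.4102 -0.3675  0.0832] F [-1.6 10.9  6.6] gap -0.0001 yaz 89.9 turn to 90: -0.0017
shift [-0.0018  0.0042  0.0016] xaxis [-0.001  0.004 -1.   ]
top [400.9, 240.5] ang -112.7 r 0.0583 [395, 234, 13, 14, 150]
side [207.4, 97.1] ang -114.0 r 0.0595
red [([256.3, 87.2], [255, 86, 3, 3, 6]), ([258.9, 105.5], [255, 97, 9, 16, 65]), ([419.5, 237.3], [408, 231, 21, 16, 154])]
```

The stop is found at TCP y ≈ −0.367, with force rising to about 11 N and the tube no longer turning. Now I'll back off so the lever springs home.

```bash
python3 -m jog '[0,0.012,0,0,0,0,0, 0,0.025,0,0,0,0,0, 0,0.038,0.002,0,0,0,0, 0,0.051,0.006,0,0,0,0, 0,0.063,0.01,0,0,0,0, 0,0.075,0.012,0,0,0,0, 0,0.087,0.012,0,0,0,0, 0,0.093,0.012,0,0,0,0, 0,0.093,0.012,0,0,0,0]'
python3 -c "
from h import *
shift((.4234,-.277,.085));orange()
im=viewer.capture('side')[:,:,::-1];cv2.imwrite('pics/side4.png',cv2.resize(im[70:230,180:350],None,fx=3.5,fy=3.5,interpolation=cv2.INTER_CUBIC))"
```

```text
clock: 8.85
ee_pos: [0.4224, -0.2761, 0.0833]
eef_rot: [0.001, 0.707, -0.001, 0.707]
contact_force: [0.4, -0.3, -0.1]
finger_gap: 0.0002
t 8.85 pos [ 0.4224 -0.2761  0.0833] F [ 0.4 -0.3 -0.1] gap 0.0002 yaz 89.9 turn to 90: -0.0015
shift [-0.0017 -0.0009  0.001 ] xaxis [-0. -0. -1.]
top [400.9, 240.5] ang -112.7 r 0.0583 [395, 234, 13, 14, 150]
side [207.4, 97.1] ang -114.0 r 0.0595
red [([275.3, 104.1], [273, 102, 6, 6, 24]), ([276.2, 121.4], [274, 119, 8, 7, 23]), ([278.2, 126.0], [275, 123, 7, 6, 14])]
```

View pics/side4.png

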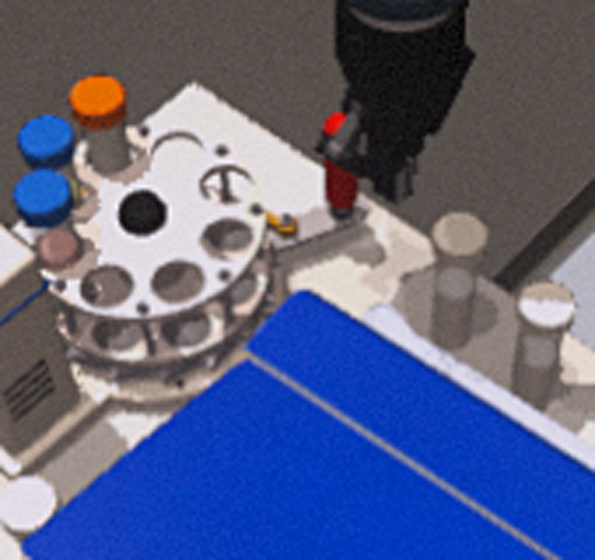

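The grip is back at its rest (335,125 in the crop). The orange tube is at −112.7° and holding. Stroke 2.

```bash
python3 -m jog '[0,-0.014,0.001,0,0,0,0, 0,-0.024,0,0,0,0,0, 0,-0.034,-0.003,0,0,0,0, 0,-0.044,-0.006,0,0,0,0, 0,-0.054,-0.009,0,0,0,0, 0,-0.064,-0.01,0,0,0,0, 0,-0.074,-0.011,0,0,0,0, 0,-0.083,-0.012,0,0,0,0, 0,-0.09,-0.012,0,0,0,0, 0,-0.093,-0.012,0,0,0,0]'
python3 -m jog '[0,0,0,0,0,0,0]'
python3 -c "
from h import *
shift((.4234,-.277,.085));orange()"
python3 -m jog '[0,0.012,0,0,0,0,0, 0,0.025,0,0,0,0,0, 0,0.038,0.002,0,0,0,0, 0,0.051,0.006,0,0,0,0, 0,0.063,0.01,0,0,0,0, 0,0.075,0.012,0,0,0,0, 0,0.087,0.012,0,0,0,0, 0,0.093,0.012,0,0,0,0, 0,0.093,0.012,0,0,0,0]'
python3 -c "
from h import *
shift((.4234,-.277,.085));orange()"
```

```text
clock: 10.25
ee_pos: [0.4102, -0.3679, 0.0831]
eef_rot: [0.002, 0.707, 0.001, 0.707]
contact_force: [-2.4, 15.1, 6.7]
finger_gap: -0.0
clock: 10.38
ee_pos: [0.4102, -0.3677, 0.0832]
eef_rot: [0.002, 0.707, 0.001, 0.707]
contact_force: [-3.7, 11.1, 5.5]
finger_gap: 0.0001
t 10.375 pos [ 0.4102 -0.3677  0.0832] F [-3.7 11.1  5.5] gap 0.0001 yaz 89.9 turn to 90: -0.0019
shift [-0.0015  0.0907  0.013 ] xaxis [-0.001  0.004 -1.   ]
top [402.7, 230.7] ang -90.0 r 0.0578 [396, 225, 14, 13, 143]
side [198.5, 101.8] ang -91.9 r 0.0593
red [([256.7, 87.5], [256, 86, 2, 4, 6]), ([258.8, 105.1], [255, 97, 9, 16, 66]), ([419.5, 237.2], [408, 231, 21, 16, 151])]
clock: 11.6
ee_pos: [0.4225, -0.2762, 0.0833]
eef_rot: [0.0, 0.707, -0.001, 0.707]
contact_force: [0.4, -0.4, 1.1]
finger_gap: -0.0002
t 11.6 pos [ 0.4225 -0.2762  0.0833] F [ 0.4 -0.4  1.1] gap -0.0002 yaz 89.9 turn to 90: -0.0015
shift [-0.0017 -0.0008  0.0009] xaxis [-0. -0. -1.]
top [402.7, 230.7] ang -90.0 r 0.0578 [396, 225, 14, 13, 144]
side [198.6, 101.8] ang -92.0 r 0.0592
red [([274.9, 104.6], [272, 102, 6, 6, 25]), ([277.0, 121.2], [273, 116, 8, 13, 33]), ([275.2, 125.4], [274, 123, 3, 6, 9])]
```

Stroke 2 gave exactly 22.5° (−112.7 to −90.0). Four more to go; stroke 3.

```bash
python3 -m jog '[0,-0.014,0.001,0,0,0,0, 0,-0.024,0,0,0,0,0, 0,-0.034,-0.003,0,0,0,0, 0,-0.044,-0.006,0,0,0,0, 0,-0.054,-0.009,0,0,0,0, 0,-0.064,-0.01,0,0,0,0, 0,-0.074,-0.011,0,0,0,0, 0,-0.083,-0.012,0,0,0,0, 0,-0.09,-0.012,0,0,0,0, 0,-0.093,-0.012,0,0,0,0]'
python3 -m jog '[0,0,0,0,0,0,0, 0,0.012,0,0,0,0,0, 0,0.025,0,0,0,0,0, 0,0.038,0.002,0,0,0,0, 0,0.051,0.006,0,0,0,0, 0,0.063,0.01,0,0,0,0, 0,0.075,0.012,0,0,0,0, 0,0.087,0.012,0,0,0,0, 0,0.093,0.012,0,0,0,0, 0,0.093,0.012,0,0,0,0]'
python3 -c "
from h import *
shift((.4234,-.277,.085));orange()"
```

```text
clock: 12.95
ee_pos: [0.4102, -0.368, 0.0831]
eef_rot: [0.002, 0.707, 0.001, 0.707]
contact_force: [-2.7, 15.0, 6.9]
finger_gap: -0.0001
clock: 14.2
ee_pos: [0.4224, -0.2761, 0.0833]
eef_rot: [0.001, 0.707, -0.001, 0.707]
contact_force: [-0.3, -0.2, 0.2]
finger_gap: -0.0002
t 14.2 pos [ 0.4224 -0.2761  0.0833] F [-0.3 -0.2  0.2] gap -0.0002 yaz 89.9 turn to 90: -0.0015
shift [-0.0017 -0.0009  0.001 ] xaxis [-0. -0. -1.]
top [401.0, 221.0] ang -67.6 r 0.0581 [395, 215, 13, 13, 141]
side [192.4, 108.8] ang -69.4 r 0.0584
red [([275.2, 104.5], [272, 102, 7, 7, 25]), ([276.7, 122.3], [273, 116, 9, 13, 40]), ([419.5, 237.2], [409, 231, 20, 16, 155])]
```

Stroke 3 took it to −67.6°. Stroke 4.

```bash
python3 -m jog '[0,-0.014,0.001,0,0,0,0, 0,-0.024,0,0,0,0,0, 0,-0.034,-0.003,0,0,0,0, 0,-0.044,-0.006,0,0,0,0, 0,-0.054,-0.009,0,0,0,0, 0,-0.064,-0.01,0,0,0,0, 0,-0.074,-0.011,0,0,0,0, 0,-0.083,-0.012,0,0,0,0, 0,-0.09,-0.012,0,0,0,0, 0,-0.093,-0.012,0,0,0,0]'
python3 -m jog '[0,0,0,0,0,0,0, 0,0.012,0,0,0,0,0, 0,0.025,0,0,0,0,0, 0,0.038,0.002,0,0,0,0, 0,0.051,0.006,0,0,0,0, 0,0.063,0.01,0,0,0,0, 0,0.075,0.012,0,0,0,0, 0,0.087,0.012,0,0,0,0, 0,0.093,0.012,0,0,0,0, 0,0.093,0.012,0,0,0,0]'
python3 -c "
from h import *
shift((.4234,-.277,.085));orange()"
```

```text
clock: 15.55
ee_pos: [0.4102, -0.368, 0.0831]
eef_rot: [0.002, 0.707, 0.001, 0.707]
contact_force: [-2.4, 14.1, 6.9]
finger_gap: 0.0002
clock: 16.8
ee_pos: [0.4224, -0.2761, 0.0833]
eef_rot: [0.001, 0.707, -0.001, 0.707]
contact_force: [0.9, -0.2, 0.2]
finger_gap: -0.0
t 16.8 pos [ 0.4224 -0.2761  0.0833] F [ 0.9 -0.2  0.2] gap -0.0 yaz 89.9 turn to 90: -0.0016
shift [-0.0017 -0.0009  0.001 ] xaxis [-0. -0. -1.]
top [395.7, 212.8] ang -45.5 r 0.058 [389, 207, 14, 13, 141]
side [189.9, 116.8] ang -46.8 r 0.0576
red [([275.1, 104.6], [272, 102, 7, 7, 27]), ([276.6, 121.0], [273, 116, 8, 10, 33]), ([419.5, 237.2], [408, 231, 21, 16, 153])]
```

Stroke 4 took it to −45.5°. Stroke 5.

```bash
python3 -m jog '[0,-0.014,0.001,0,0,0,0, 0,-0.024,0,0,0,0,0, 0,-0.034,-0.003,0,0,0,0, 0,-0.044,-0.006,0,0,0,0, 0,-0.054,-0.009,0,0,0,0, 0,-0.064,-0.01,0,0,0,0, 0,-0.074,-0.011,0,0,0,0, 0,-0.083,-0.012,0,0,0,0, 0,-0.09,-0.012,0,0,0,0, 0,-0.093,-0.012,0,0,0,0]'
python3 -m jog '[0,0,0,0,0,0,0, 0,0.012,0,0,0,0,0, 0,0.025,0,0,0,0,0, 0,0.038,0.002,0,0,0,0, 0,0.051,0.006,0,0,0,0, 0,0.063,0.01,0,0,0,0, 0,0.075,0.012,0,0,0,0, 0,0.087,0.012,0,0,0,0, 0,0.093,0.012,0,0,0,0, 0,0.093,0.012,0,0,0,0]'
python3 -c "
from h import *
shift((.4234,-.277,.085));orange()
for n in ('side','top'): 
  im=viewer.capture(n)[:,:,::-1];c=im[70:230,130:300] if n=='side' else im[150:310,290:430]
  cv2.imwrite(f'pics/{n}5.png',cv2.resize(c,None,fx=3.5,fy=3.5,interpolation=cv2.INTER_CUBIC))"
```

```text
clock: 18.15
ee_pos: [0.4102, -0.368, 0.0831]
eef_rot: [0.002, 0.707, 0.001, 0.707]
contact_force: [-2.3, 15.1, 7.1]
finger_gap: 0.0001
clock: 19.4
ee_pos: [0.4224, -0.2761, 0.0833]
eef_rot: [0.0, 0.707, -0.001, 0.707]
contact_force: [0.2, 0.2, 0.6]
finger_gap: -0.0001
t 19.4 pos [ 0.4224 -0.2761  0.0833] F [0.2 0.2 0.6] gap -0.0001 yaz 89.9 turn to 90: -0.0015
shift [-0.0017 -0.0009  0.001 ] xaxis [-0. -0. -1.]
top [387.5, 207.0] ang -22.6 r 0.0579 [381, 201, 14, 13, 145]
side [191.4, 124.8] ang -24.0 r 0.0573
red [([275.0, 104.7], [272, 102, 7, 7, 25]), ([276.6, 122.6], [273, 116, 9, 13, 41]), ([419.5, 237.3], [408, 231, 21, 16, 158])]
```

View pics/top5.png

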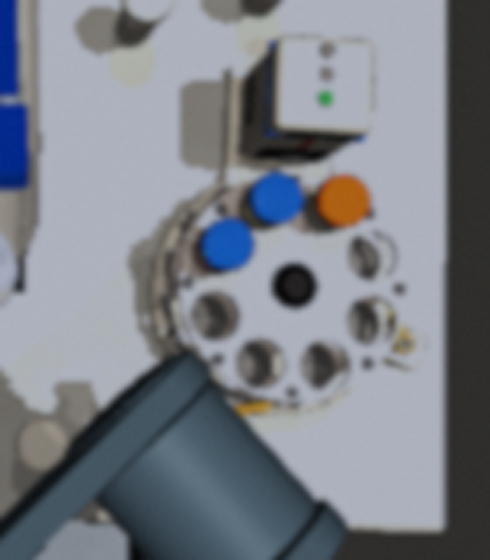

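The orange cap is at crop (343,200), one tooth short of the window at −22.6°. The head's centre line is at about −1° ± 1.5°. Sixth and last stroke.

```bash
python3 -m jog '[0,-0.014,0.001,0,0,0,0, 0,-0.024,0,0,0,0,0, 0,-0.034,-0.003,0,0,0,0, 0,-0.044,-0.006,0,0,0,0, 0,-0.054,-0.009,0,0,0,0, 0,-0.064,-0.01,0,0,0,0, 0,-0.074,-0.011,0,0,0,0, 0,-0.083,-0.012,0,0,0,0, 0,-0.09,-0.012,0,0,0,0, 0,-0.093,-0.012,0,0,0,0]'
python3 -m jog '[0,0,0,0,0,0,0, 0,0.012,0,0,0,0,0, 0,0.025,0,0,0,0,0, 0,0.038,0.002,0,0,0,0, 0,0.051,0.006,0,0,0,0, 0,0.063,0.01,0,0,0,0, 0,0.075,0.012,0,0,0,0, 0,0.087,0.012,0,0,0,0, 0,0.093,0.012,0,0,0,0, 0,0.093,0.012,0,0,0,0]'
python3 -m jog '[-0.02,0,0,0,0,0,0, -0.06,0,0,0,0,0,0, -0.11,0,0,0,0,0,0, -0.15,0,0,0,0,0,0, -0.15,0,0,0,0,0,0, -0.15,0,0,0,0,0,0]'
python3 -c "
from h import *
shift((.4234,-.277,.085));orange()
for n in ('side','top','wrist'): 
  im=viewer.capture(n)[:,:,::-1];c=im[70:230,130:300] if n=='side' else im[150:310,290:430]
  if n=='wrist': c=im
  cv2.imwrite(f'pics/{n}6.png',cv2.resize(c,None,fx=1 if n=='wrist' else 3.5,fy=1 if n=='wrist' else 3.5,interpolation=cv2.INTER_CUBIC))"
```

```text
clock: 20.85
ee_pos: [0.4102, -0.368, 0.0831]
eef_rot: [0.002, 0.707, 0.001, 0.707]
contact_force: [-2.1, 15.7, 7.4]
finger_gap: -0.0001
clock: 22.1
ee_pos: [0.4224, -0.2762, 0.0833]
eef_rot: [0.001, 0.707, -0.001, 0.707]
contact_force: [0.8, -0.5, 0.7]
finger_gap: 0.0001
clock: 22.85
ee_pos: [0.4222, -0.2765, 0.2328]
eef_rot: [0.001, 0.707, -0.001, 0.707]
contact_force: [0.2, 0.2, -0.1]
finger_gap: -0.0
t 22.85 pos [ 0.4222 -0.2765  0.2328] F [ 0.2  0.2 -0.1] gap -0.0 yaz 89.9 turn to 90: -0.0024
shift [ 0.1478 -0.0005  0.0013] xaxis [-0.  0. -1.]
top [378.0, 204.7] ang -0.3 r 0.0581 [372, 198, 14, 14, 144]
side [197.1, 131.8] ang -0.3 r 0.0575
red [([277.0, 112.6], [272, 102, 10, 27, 140]), ([419.5, 237.3], [408, 231, 21, 16, 154]), ([500.6, 290.5], [499, 288, 4, 6, 16])]
```

View pics/top6.png

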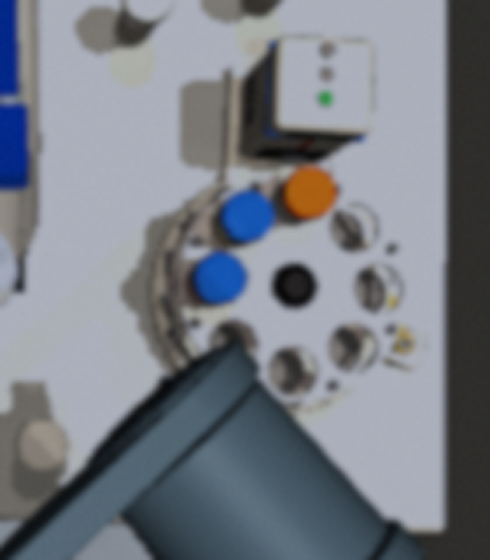

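View pics/side6.png

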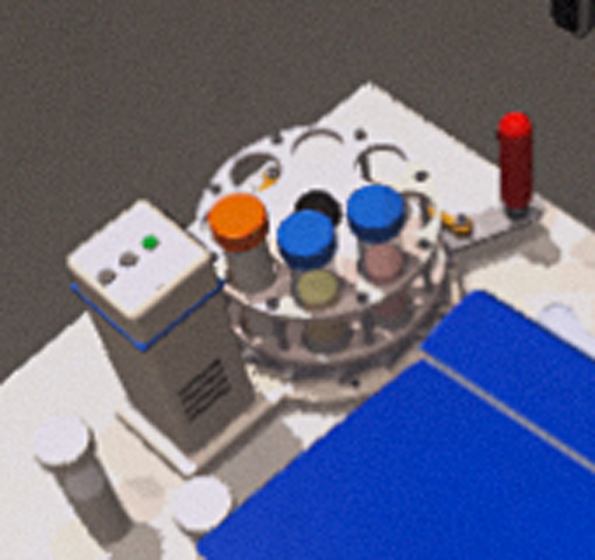

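View pics/wrist6.png

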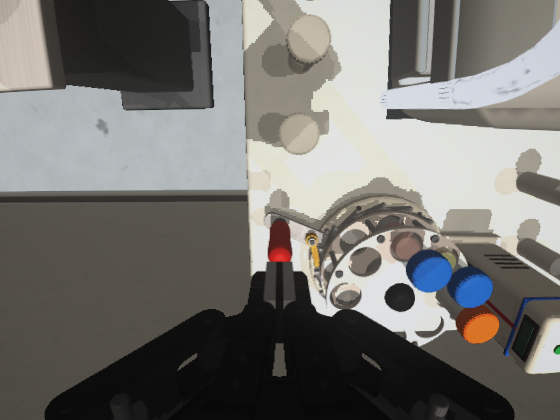

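The side view shows the orange cap at crop (238,222), directly in front of the head. The lever is back at its original pixel: (277,112.6) now, (276.9,111.7) at the start. The arm is clear above, so I'm handing in.

```bash
python3 -c "
from station import ctrl
print(ctrl.close_job())"
```

```text
the job is handed in; nothing more can be done
None
```

The orange-capped tube now stands in front of the reader's window with the lever back at rest, and the job is handed in. It took six full strokes with the closed fingertips. I felt for the stop on the first stroke and pressed to that same point on the other five, with readings of about 11–16 N on the tool's main force axis. I then lifted the arm clear. The clock stood at about 23 s of the 58 s allowed.

**Last checks:**
- **Tube position:** the orange cap measured −0.3° in both the top and side views, at a radius of 58 mm. From the pictures, the reading head's centre line lies at about −1° ± 1.5°. The difference is within the camera calibration, about 1 mm at the tube.
- **Lever:** the red grip is back at its starting pixel, within 1 px.
- **Contact:** force on the tool read about zero at the end.
- **Surroundings:** the tubes near the arm showed no movement in the last pictures. The timer was not checked separately.

**One disagreement:** the first stroke measured about 25° rather than 22.5°, probably because the carousel started about 2.5° short of its stop-set position. The later strokes measured 22.1–22.9° in the top view.

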